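# Close up the ink tanks after refilling

## Task

Close up the three ink tanks after the refill: lift the funnel out of the open tank and set it down gently, upright, in the drip can, swing that tank's captive cap back over its neck and screw it fully down. One of the other two caps has also been left backed off: leave all three caps screwed fully home, and do not disturb the spray bottle, the solvent tin or the tape roll.

Things in the scene. Friction and masses are not known exactly. Their poses are not given: they have to be found in the camera images.
- tank_a: The open ink tank: white block, 120 mm along its x, 115 mm along its y, flat top at z 105 mm, fixed. Origin under its centre; +x is its rear. The three tanks are alike and stand in a row in any order. Neck: tube of 42 mm outer, 36 mm inner diameter, axis at x -20 mm, y 0, rim at z 130 mm. Pivot post of the cap's swing arm: x +48 mm, y 0
- tank_b: A second tank like tank_a, its cap on the neck. Same frame and sizes
- tank_c: The third tank, like tank_a, its cap on the neck. Same frame and sizes
- neck_a (a point): Centre of tank_a's neck rim, 130 mm above the bench; its axes are the tank's
- swing_a (a joint): Angle of tank_a's swing arm about its upright pivot post, rad: 0 = at its stop, cap centred over the neck; grows to 2.2 as it swings away over the tank's -y side (anticlockwise from above). Flat steel arm with a 60 mm ring, whose axis (the cap's axis) is 68 mm from the pivot; ring's top face at z 152 mm always. Turns easily (0.05 N m) and stays where it is left
- cap_a (a joint): How far tank_a's cap is backed off, rad: 0 = fully down (hard stop), 2.7 = fully raised (hard stop), relative to the arm that carries it. Right-hand thread in the arm's ring: clockwise from above screws it down, 3.33 mm per rad, about 0.1 N m of friction. Its skirt (56 mm outer, 50 mm inner) clears the neck's rim only above 2.0 rad: swing it over the neck raised
- cap_b (a joint): The same for tank_b's cap (its arm stays on its stop)
- cap_c (a joint): The same for tank_c's cap (its arm stays on its stop)
- cap_a_grip (a point): On the axis of cap_a's round black ribbed knob (45 mm diameter, 26 mm tall), 19 mm above the knob's underside and 7 mm below its top. The underside is at z 153 mm when the cap is down, 162 mm when fully raised; 1 mm below it (cap down) is the arm's 60 mm ring. Rises and swings with the cap
- cap_b_grip (a point): The same point on cap_b
- cap_c_grip (a point): The same point on cap_c
- funnel: Steel funnel, 0.16 kg, standing in tank_a's neck. Origin at the tip of its spout, z up its axis. Spout 45 mm long, 18 to 24 mm wide; cone from there to 100 mm wide at z 95 mm; straight rim to z 110 mm. Black square handle bar (14 x 14 mm) sticks out level along +x from the rim, x 50 to 106 mm, top flush with the rim. At the start the tip hangs 55 mm below the neck's rim
- funnel_handle (a point): Centre of the part of the handle bar to grip: x 79 mm, z 103 mm in the funnel's frame; x axis along the bar
- drip_can: Open straight steel can, loose, 0.7 kg: 78 mm outer, 72 mm inner diameter, 95 mm tall. Origin under its centre. With the funnel stood in it the cone rests on its rim and the spout's tip is about 17 mm above the bench
- spray_bottle: Bystander: small trigger spray bottle, loose, 58 mm in diameter, 147 mm tall, head reaching 42 mm out. Origin under its centre
- solvent_tin: Bystander: upright oblong tin, loose, 55 x 95 mm, 143 mm tall with its cap. Origin under its centre
- tape_roll: Bystander: roll of packing tape lying flat, loose, 104 mm in diameter, 48 mm tall. Origin under its centre
Mind the look-alikes: they are no part of the job. What is shaped like the tank_b but yellow is not meant.

How it is judged:
By the outcome, as a careful person would: the job done as asked, in the order asked, and still so for the second after the job is handed in, with the robot touching nothing.
It also fails if it takes over 72 s, if anything falls off the work surface, if the arm or the gripper's body presses on something with over 40 N, if the wrist force passes 120 N, or if a joint passes its speed limit or range.

## Robot

A 6-joint arm with a two-finger parallel gripper is mounted at the origin on the work surface. World frame = base frame: x ahead of the robot, y to its left, z up, the work surface at z = 0. Lengths are in m, angles in rad, forces in N, time in s.
With the tool pointing down it reaches from about 0.35 to 0.85 m from the base axis. Payload 8.1 kg.
Tool frame: the origin (TCP) lies on the mounting face of the last link; the fingertips stand 186 mm ahead of it and the grasp point (between the pads) lies 167 mm ahead of it; z points along the fingers, y is the line along which they close (so a half turn about z gives the same grasp; the last joint's range is limited). The gripper opens to 93 mm and grips with 3 to 60 N. Pads are 15 mm wide; open, the fingers measure 128 mm over their backs; the gripper's body (75 mm by 188 mm) begins 65 mm behind the grasp point.
Start: joints at [1.146, 0.13, 1.488, -0, 1.523, -0.085], TCP at [0.2, 0.566, 0.405] pointing down, gripper open.
Joint ranges: [-2.96, 2.96], [-0.89, 2.26], [0.02, 2.5], [-1.34, 4.48], [0, 2.73], [-2.66, 2.66]. Speed limits (rad/s): [2.39, 2.39, 2.79, 3.14, 3.14, 3.14].

## Interface

Orientations are given as a rotation vector (axis times angle).
In Python, from plant import read_state, read_camera, camera_params, close_job gives the robot as it stands. The module is installed in compiled form; this text tells all that it offers.
- The arm moves only by the tool servo_tool, never from a script. Its argument "increments" is a list of rows, each an object with "slide": the shift along the tool's x, y, z in mm, a list of three; "dr": the turn, a rotation vector about the tool's x, y, z in rad, a list of three; "jaw": the closure, from 0 (fully open) to 1 (shut). In form: [{"slide": [x, y, z], "dr": [ax, ay, az], "jaw": jaw}, ...]. A call has 1 to 20 rows; each row is the pose to reach, as a shift and turn from the pose commanded when the call began, along the tool's axes at that moment; what a row does not reach only later rows make up. A row lasts 1/10 s, in which the tool goes at most 50 mm and 8.59 degrees, less where a joint would pass 70% of its speed; a pose out of reach is approached as far as the arm can. A call with a gripper value outside its range is refused whole. The fingers move at their own pace and stop on an object; "force" is the grip in N (left out, the last holds). Time passes only in rows, so rows that repeat a pose let the fingers close. It gives the time, the measured TCP pose, the force, the opening and the grip force at its end, in the units of the state.
- read_state(): the state, without advancing time (a new reading comes with each control period).
- read_camera(name): name is "scene" or "top" or "wrist"; returns (picture, depth): 384x512x3 uint8, red, green, blue; 384x512 float32, m along the optical axis (not along the pixel's ray), 0 where there is no reading.
- camera_params(name): a dict with "fx", "fy", "cx", "cy" (pixels), "rvec" (rotation vector, rad) and "tvec" (3), from world to camera coordinates, as OpenCV has them. Camera axes: x right, y down, z forward; pixel columns grow to the right and rows downward; lengths in m; the calibration is good to about 2 mm. A picture is of the moment at which its call begins: read the wrist's pose just before it. camera_params takes no time and is no camera call; for the wrist camera it gives the pose at the moment of the call.
- close_job(): hands the job in; it is judged then, once.
The state is a dict: "t": time; "q": joint angles; "dq": joint speeds; "joint_torque": joint torques, N m; "tool_pos": TCP position; "orientation": TCP orientation; "force": force on the tool from outside, world axes, zero at the start; "wrist_torque": the same for the moment, N m; "opening": finger opening in m; "gripper_force": force on a finger pad.
Only numpy, scipy, OpenCV 4.12 (cv2) and the standard library are available. Lean on these libraries where they do the work, as an engineer would, in place of code of your own. Each camera call takes 0.05 s, during which the arm holds its last target. There are 200 camera calls.

## Working session

There is one attempt and no reset: what is moved stays moved. The work goes in short steps, Python scripts to look and compute and a tool call to move; the robot and the scene stay as the last step left them, time stands still between calls to the robot, and variables do not carry over. Pictures are saved under pics/ and viewed, at most 10 in all, crops included, and the job is handed in when it is done.

Besides the shell and the picture viewer there is one more tool, called after "Request:" as name(argument=value, ...), one argument or row to a line, values as JSON. servo_tool: Moves the arm, as the interface text tells. Its arguments: {"type":"object","properties":{"increments":{"type":"array"},"force":{"type":"number"}},"required":["increments"]}

```bash
mkdir -p pics; python3 - <<'E'
from plant import *
import numpy as np,cv2
s=read_state();print(s['t'],s['tool_pos'],s['orientation'],s['opening'])
for n in ('scene','top'):
    im,d=read_camera(n);np.savez(f'{n}0.npz',im=im,d=d,**camera_params(n))
    cv2.imwrite(f'pics/{n}0.png',im[:,:,::-1]);print(n,camera_params(n))
E
```

```text
0.0 [0.19988062 0.56549258 0.40373802] [-5.31142732e-01 -3.09592643e+00  2.63285520e-03] 0.09284287233163822
scene {'fx': 425.5523369842949, 'fy': 425.5523369842949, 'cx': 251.40018928276248, 'cy': 192.83475177847686, 'rvec': array([ 1.60232208,  2.23059653, -0.62338215]), 'tvec': array([ 0.17536644, -0.41313669,  1.3703565 ])}
top {'fx': 455.56653334289535, 'fy': 455.56653334289535, 'cx': 250.82349228195073, 'cy': 186.1716672421258, 'rvec': array([ 2.15687177, -2.04984473,  0.22676072]), 'tvec': array([-0.02207073,  0.60985815,  1.0097005 ])}
```

View pics/top0.png

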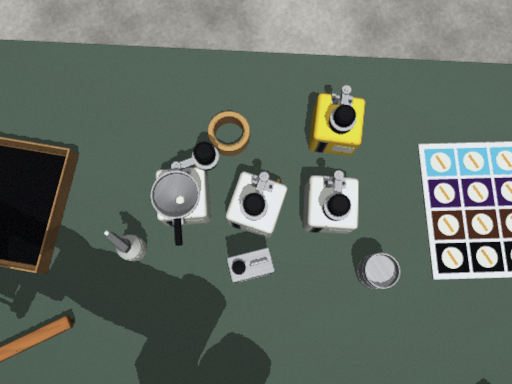

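View pics/scene0.png

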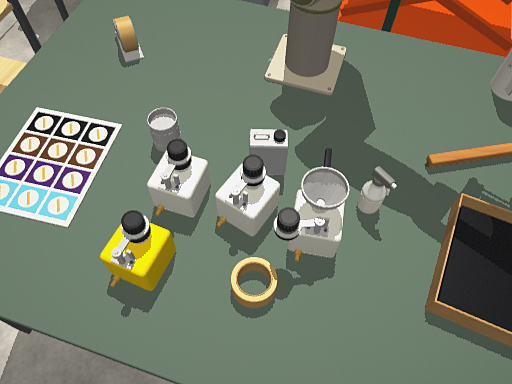

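Top view: the open white tank_a is at (183,195) with its funnel, its cap swung out to (205,155) and the handle at (178,230). The two capped white tanks are at (257,203) and (333,203), and the yellow look-alike is at (338,122), so it is excluded. The drip can is at (380,270), tin at (250,265), spray bottle at (130,247) and tape at (229,132). Next I measure positions and knob heights and make one crop.

```bash
cat > h.py <<'E'
import numpy as np,cv2
def load(n): return dict(np.load(n))
def cloud(z):
    R=cv2.Rodrigues(z['rvec'])[0];h,w=z['d'].shape
    u,v=np.meshgrid(np.arange(w),np.arange(h));d=z['d'].astype(float)
    P=np.stack([(u-z['cx'])/z['fx']*d,(v-z['cy'])/z['fy']*d,d],-1)-z['tvec']
    P=P@R; P[d<=0]=np.nan; return P
def ray(z,u,v,h):
    R=cv2.Rodrigues(z['rvec'])[0]; c=-R.T@z['tvec']
    r=R.T@np.array([(u-z['cx'])/z['fx'],(v-z['cy'])/z['fy'],1]); return c+r*(h-c[2])/r[2]
E
python3 - <<'E'
from h import *
z=load('top0.npz');P=cloud(z);im=z['im'].astype(int);vv,uu=np.mgrid[:384,:512]
print('bench z',np.nanmedian(P[300:340,300:340,2]))
def blob(n,u,v,r,lo,hi,m=None):
    k=(abs(uu-u)<r)&(abs(vv-v)<r)&(P[...,2]>lo)&(P[...,2]<hi)
    if m is not None:k&=m
    p=P[k]
    if len(p)<4: print(n,'few');return
    (c,rad)=cv2.minEnclosingCircle(p[:,:2].astype(np.float32))
    rect=cv2.minAreaRect(p[:,:2].astype(np.float32)*1000)
    print(n,len(p),'circ',np.round(c,4),round(rad,4),'med',np.round(np.median(p,0),4),'rect',np.round(rect[0],1),np.round(rect[1],1),round(rect[2],1))
dark=im.max(-1)<75
for n,u,v in(('A',205,154),('T1',254,204),('T2',338,206),('Y',344,116)): blob('knob'+n,u,v,18,.168,.2,dark)
for n,u,v in(('A',183,195),('T1',257,203),('T2',333,203)): blob('top'+n,u,v,40,.095,.112)
blob('rim',176,195,32,.175,.2,~dark); blob('handle',178,233,16,.165,.2,dark)
blob('can',380,270,25,.085,.105);blob('spray',125,242,26,.03,.2);blob('tin',250,265,26,.1,.2);blob('tape',229,132,28,.035,.06)
for n,u,v in(('A',178,165),('T1',264,178),('T2',339,174)): blob('post'+n,u,v,12,.14,.175,~dark)
a=cv2.resize(z['im'][130:300,90:420,::-1],None,fx=2.4,fy=2.4,interpolation=cv2.INTER_CUBIC)
cv2.imwrite('pics/crop1.png',a)
E
```

```text
bench z -0.0003352910542985986
knobA 378 circ [0.6535 0.1125] 0.0233 med [0.6518 0.1113 0.1871] rect [653.7 111.6] [45.  43.7] 18.0
knobT1 372 circ [ 0.5474 -0.    ] 0.023 med [5.468e-01 5.000e-04 1.850e-01] rect [5.475e+02 4.000e-01] [44.7 43.5] 20.5
knobT2 373 circ [ 0.5566 -0.1791] 0.0236 med [ 0.556  -0.1781  0.1785] rect [ 556.9 -178.7] [44.  44.2] 46.7
knobY 341 circ [ 0.7574 -0.189 ] 0.0231 med [ 0.7556 -0.1879  0.1782] rect [ 757.  -188.3] [44.8 43.7] 1.4
topA 713 circ [0.5781 0.1688] 0.078 med [0.5859 0.129  0.1035] rect [578.5 168.8] [119.7 114.4] 7.0
topT1 1803 circ [ 0.5661 -0.0056] 0.0774 med [ 0.5675 -0.0096  0.1041] rect [566.9  -4.5] [114.4 120. ] 73.8
topT2 1744 circ [ 0.5768 -0.1796] 0.0784 med [ 0.5773 -0.1625  0.1039] rect [ 576.2 -179.2] [115.2 119.5] 89.2
rim 367 circ [0.5545 0.1662] 0.0553 med [0.5631 0.1738 0.1856] rect [558.3 165.8] [101.7 102.2] 54.0
handle 192 circ [0.4809 0.1533] 0.0274 med [0.4799 0.1535 0.185 ] rect [480.3 155.5] [54.  16.7] 8.8
can 229 circ [ 0.4283 -0.2905] 0.0396 med [ 0.4267 -0.2929  0.0928] rect [ 428.  -290.2] [77.5 76.9] 80.8
spray 731 circ [0.4565 0.2883] 0.0361 med [0.4534 0.2733 0.0899] rect [456.5 282.2] [64.8 55.8] 18.7
tin 1134 circ [0.4231 0.0014] 0.0522 med [0.4235 0.0017 0.128 ] rect [424.7   1.7] [55.2 94.9] 17.1
tape 727 circ [0.7515 0.0721] 0.0528 med [0.7502 0.0725 0.0474] rect [751.4  72.8] [103.3  99.2] 3.1
postA 198 circ [0.6229 0.1677] 0.0308 med [0.6272 0.1666 0.1563] rect [623.  167.4] [43.7 43.7] 3.1
postT1 160 circ [ 0.6045 -0.0123] 0.0213 med [ 0.605  -0.0148  0.1546] rect [603.3 -13.6] [29.6 39.8] 44.6
postT2 135 circ [ 0.6184 -0.1755] 0.0189 med [ 0.6172 -0.1791  0.1547] rect [ 619.5 -176.2] [28.2 33.1] 79.9
```

View pics/crop1.png

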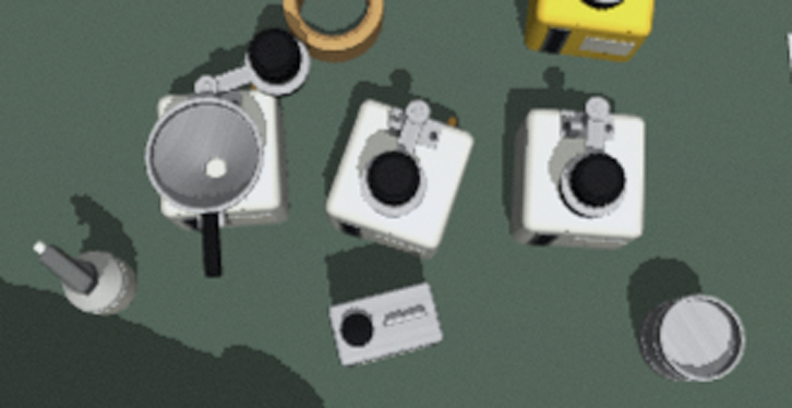

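Only white tanks fit "tank_b/c". The knob tops stand at 187.1 mm for A (raised), 185.0 mm for the middle tank (backed off by about 2.0 rad) and 178.5 mm for the right tank (home). The yellow tank in the crop at (600,30) is the look-alike. I go for the funnel handle first.

```bash
cat >> h.py <<'E'
from scipy.spatial.transform import Rotation as Ro
def go(*ts):
    "targets: grasp point x,y,z (m), yaw of tool y (deg)"
    from plant import read_state
    s=read_state();R=Ro.from_rotvec(s['orientation']);M=R.as_matrix();gp=s['tool_pos']+.167*M[:,2]
    print('t',round(s['t'],2),'gp',np.round(gp,4),'yaw',round(np.degrees(np.arctan2(M[1,1],M[0,1])),1),'F',np.round(s['force'],1),'Tz',np.round(s['wrist_torque'],2),'open',round(s['opening'],4),'gf',round(s['gripper_force'],1),'q',np.round(s['q'],2))
    for x,y,z,a in ts:
        a=np.radians(a);Y=np.array([np.cos(a),np.sin(a),0]);Z=np.array([0,0,-1.]);T=np.column_stack([np.cross(Y,Z),Y,Z])
        p=np.array([x,y,z])-.167*Z
        print('slide',np.round(1000*M.T@(p-s['tool_pos']),1),'dr',np.round((R.inv()*Ro.from_matrix(T)).as_rotvec(),3))
E
python3 -c "
from h import *
go((.4803,.1545,.235,98),(.4803,.1545,.178,98))"
```

```text
t 0.1 gp [0.1998 0.5653 0.2368] yaw 70.5 F [0.6 0.2 0.4] Tz [ 0.   -0.02 -0.01] open 0.0929 gf 0.0 q [ 1.15  0.13  1.49 -0.    1.52 -0.09]
slide [-401.4 -294.     2.2] dr [-0.002 -0.001 -0.479]
slide [-401.4 -293.9   59.2] dr [-0.002 -0.001 -0.479]
```

Request:
servo_tool(
  increments=[
    {"slide": [-60, -44, 0], "dr": [0, 0, -0.08], "jaw": 0},
    {"slide": [-120, -88, 0], "dr": [0, 0, -0.16], "jaw": 0},
    {"slide": [-180, -132, 0], "dr": [0, 0, -0.24], "jaw": 0},
    {"slide": [-240, -176, 0], "dr": [0, 0, -0.32], "jaw": 0},
    {"slide": [-300, -220, 0], "dr": [0, 0, -0.4], "jaw": 0},
    {"slide": [-350, -260, 0], "dr": [0, 0, -0.479], "jaw": 0},
    {"slide": [-401, -294, 2], "dr": [0, 0, -0.479], "jaw": 0},
    {"slide": [-401, -294, 2], "dr": [0, 0, -0.479], "jaw": 0},
    {"slide": [-401, -294, 2], "dr": [0, 0, -0.479], "jaw": 0},
    {"slide": [-401, -294, 2], "dr": [0, 0, -0.479], "jaw": 0},
    {"slide": [-401, -294, 2], "dr": [0, 0, -0.479], "jaw": 0},
    {"slide": [-401, -294, 2], "dr": [0, 0, -0.479], "jaw": 0},
    {"slide": [-401, -294, 2], "dr": [0, 0, -0.479], "jaw": 0},
  ],
)

```text
t: 1.4
tool_pos: [0.4795, 0.1556, 0.4024]
orientation: [0.219, -3.133, -0.001]
force: [0.3, 0.3, 0.0]
opening: 0.0927
gripper_force: 0.0
```

```bash
python3 - <<'E'
from h import *
from plant import *
go((.4803,.1545,.178,98))
im,d=read_camera('wrist');np.savez('w1.npz',im=im,d=d,**camera_params('wrist'))
z=load('w1.npz');P=cloud(z);k=(P[...,2]>.176)&(P[...,2]<.195)&(im.max(-1)<75)&(P[...,0]<.515)&(P[...,0]>.43)&(abs(P[...,1]-.155)<.04)
p=P[k];print(len(p),np.median(p,0),cv2.minAreaRect(1000*p[:,:2].astype(np.float32)))
E
```

```text
t 1.4 gp [0.4794 0.1557 0.2354] yaw 98.0 F [0.3 0.3 0. ] Tz [0.03 0.01 0.02] open 0.0927 gf 0.0 q [ 0.21 -0.13  1.75  0.    1.52 -1.5 ]
slide [-0.7 -1.2 57.4] dr [ 0.    -0.001  0.   ]
1440 [0.47917776 0.15425718 0.18453995] ((481.6720275878906, 154.31643676757812), (55.17845916748047, 13.6646728515625), 8.309370994567871)
```

Request:
servo_tool(
  increments=[
    {"slide": [-1, -1, 20], "dr": [0, 0, 0], "jaw": 0.4},
    {"slide": [-1, -1, 40], "dr": [0, 0, 0], "jaw": 0.4},
    {"slide": [-1, -1, 57], "dr": [0, 0, 0], "jaw": 0.5},
    {"slide": [-1, -1, 57], "dr": [0, 0, 0], "jaw": 0.6},
    {"slide": [-1, -1, 57], "dr": [0, 0, 0], "jaw": 1},
    {"slide": [-1, -1, 57], "dr": [0, 0, 0], "jaw": 1},
    {"slide": [-1, -1, 57], "dr": [0, 0, 0], "jaw": 1},
    {"slide": [-1, -1, 57], "dr": [0, 0, 0], "jaw": 1},
    {"slide": [-1, -1, 57], "dr": [0, 0, 0], "jaw": 1},
    {"slide": [-1, -1, 57], "dr": [0, 0, 0], "jaw": 1},
  ],
  force=50,
)

```text
t: 2.45
tool_pos: [0.4813, 0.154, 0.346]
orientation: [-0.218, 3.134, 0.0]
force: [0.5, 0.1, 0.2]
opening: 0.0176
gripper_force: 0.0
```

```bash
python3 -c "
from h import *
go((.48,.1545,.308,98))"
```

```text
t 2.45 gp [0.4813 0.154  0.179 ] yaw 98.0 F [0.5 0.1 0.2] Tz [0.04 0.03 0.02] open 0.0176 gf 0.0 q [ 0.21 -0.09  1.82  0.    1.41 -1.5 ]
slide [   1.1    0.7 -129. ] dr [ 0.     0.    -0.001]
```

Not closed yet, so close fully and then lift slowly.

Request:
servo_tool(
  increments=[
    {"slide": [0, 0, 0], "dr": [0, 0, 0], "jaw": 1},
    {"slide": [0, 0, 0], "dr": [0, 0, 0], "jaw": 1},
    {"slide": [0, 0, 0], "dr": [0, 0, 0], "jaw": 1},
    {"slide": [0, 0, 0], "dr": [0, 0, 0], "jaw": 1},
    {"slide": [0, 0, -5], "dr": [0, 0, 0], "jaw": 1},
    {"slide": [0, 0, -12], "dr": [0, 0, 0], "jaw": 1},
    {"slide": [0, 0, -24], "dr": [0, 0, 0], "jaw": 1},
    {"slide": [0, 0, -36], "dr": [0, 0, 0], "jaw": 1},
    {"slide": [0, 0, -48], "dr": [0, 0, 0], "jaw": 1},
    {"slide": [0, 0, -60], "dr": [0, 0, 0], "jaw": 1},
    {"slide": [0, 0, -72], "dr": [0, 0, 0], "jaw": 1},
    {"slide": [0, 0, -84], "dr": [0, 0, 0], "jaw": 1},
    {"slide": [0, 0, -96], "dr": [0, 0, 0], "jaw": 1},
    {"slide": [0, 0, -108], "dr": [0, 0, 0], "jaw": 1},
    {"slide": [0, 0, -120], "dr": [0, 0, 0], "jaw": 1},
    {"slide": [0, 0, -130], "dr": [0, 0, 0], "jaw": 1},
    {"slide": [0, 0, -130], "dr": [0, 0, 0], "jaw": 1},
  ],
)

```text
t: 4.15
tool_pos: [0.4815, 0.1541, 0.4778]
orientation: [-0.218, 3.131, 0.001]
force: [0.5, 0.2, -1.8]
opening: 0.0135
gripper_force: 50.0
```

```bash
python3 - <<'E'
from h import *
from plant import *
go()
im,d=read_camera('scene');a=im
im2,d2=read_camera('wrist')
cv2.imwrite('pics/lift.png',np.hstack([cv2.resize(a,(400,300)),cv2.resize(im2,(400,300))])[:,:,::-1])
im,d=read_camera('top');np.savez('top1.npz',im=im,d=d,**camera_params('top'))
z=load('top1.npz');P=cloud(z);k=(P[...,2]>.295)&(P[...,2]<.325)&(P[...,0]>.525);p=P[k]
print(len(p),cv2.minEnclosingCircle(p[:,:2].astype(np.float32)),np.median(p,0))
A=np.c_[p[:,:2],np.ones(len(p))];q=p[p[:,2]>.305];print('plane',np.linalg.lstsq(np.c_[q[:,:2],np.ones(len(q))],q[:,2],rcond=None)[0])
E
```

```text
t 4.15 gp [0.4819 0.1542 0.3108] yaw 98.0 F [ 0.5  0.2 -1.8] Tz [-0.01  0.12  0.04] open 0.0135 gf 50.0 q [ 0.21 -0.15  1.63 -0.    1.65 -1.5 ]
230 ((0.5701000690460205, 0.13868996500968933), 0.041301287710666656) [0.58700591 0.1286467  0.31288878]
plane [ 0.0119538  -0.05923946  0.31570209]
```

View pics/lift.png

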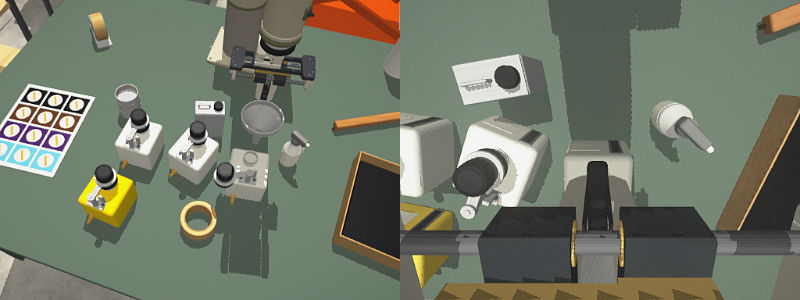

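The picture shows the funnel hanging level at (262,115) from its handle, clear of the tank, with its neck open at about (248,160). Now carry it over the can.

```bash
python3 -c "
from h import *
go((.35,-.3015,.311,98))"
```

```text
t 4.3 gp [0.481  0.154  0.3082] yaw 98.0 F [-0.5 -0.3 -2.4] Tz [-0.01  0.11  0.05] open 0.0134 gf 50.0 q [ 0.21 -0.15  1.64 -0.    1.65 -1.5 ]
slide [ 193.1 -432.9   -2.6] dr [-0.    -0.001 -0.   ]
```

Request:
servo_tool(
  increments=[
    {"slide": [4, -9, 0], "dr": [0, 0, 0], "jaw": 1},
    {"slide": [12, -27, 0], "dr": [0, 0, 0], "jaw": 1},
    {"slide": [24, -54, 0], "dr": [0, 0, 0], "jaw": 1},
    {"slide": [36, -81, 0], "dr": [0, 0, 0], "jaw": 1},
    {"slide": [48, -108, 0], "dr": [0, 0, 0], "jaw": 1},
    {"slide": [60, -135, 0], "dr": [0, 0, 0], "jaw": 1},
    {"slide": [72, -162, 0], "dr": [0, 0, 0], "jaw": 1},
    {"slide": [84, -189, 0], "dr": [0, 0, 0], "jaw": 1},
    {"slide": [96, -216, 0], "dr": [0, 0, 0], "jaw": 1},
    {"slide": [108, -243, 0], "dr": [0, 0, 0], "jaw": 1},
    {"slide": [120, -270, 0], "dr": [0, 0, 0], "jaw": 1},
    {"slide": [132, -297, 0], "dr": [0, 0, 0], "jaw": 1},
    {"slide": [144, -324, 0], "dr": [0, 0, 0], "jaw": 1},
    {"slide": [156, -351, 0], "dr": [0, 0, 0], "jaw": 1},
    {"slide": [168, -378, 0], "dr": [0, 0, 0], "jaw": 1},
    {"slide": [180, -404, 0], "dr": [0, 0, 0], "jaw": 1},
    {"slide": [188, -422, 0], "dr": [0, 0, 0], "jaw": 1},
    {"slide": [193, -433, 0], "dr": [0, 0, 0], "jaw": 1},
    {"slide": [193, -433, 0], "dr": [0, 0, 0], "jaw": 1},
    {"slide": [193, -433, 0], "dr": [0, 0, 0], "jaw": 1},
  ],
)

```text
t: 6.3
tool_pos: [0.3501, -0.3013, 0.4755]
orientation: [0.218, -3.134, -0.001]
force: [0.2, 0.9, -1.4]
opening: 0.0133
gripper_force: 50.0
```

```bash
python3 - <<'E'
from h import *
from plant import *
go((.35,-.3015,.125,98))
im,d=read_camera('top');np.savez('top2.npz',im=im,d=d,**camera_params('top'))
im2,d2=read_camera('scene');np.savez('scene2.npz',im=im2,d=d2,**camera_params('scene'))
z=load('top2.npz');P=cloud(z)
k=(P[...,2]>.29)&(P[...,2]<.33)&(P[...,0]>.388)&(P[...,1]<-.2)&(P[...,1]>-.38)&(im.max(-1)>60);p=P[k]
print(len(p),np.ptp(p,axis=0),cv2.minEnclosingCircle(p[:,:2].astype(np.float32)))
z=load('scene2.npz');P=cloud(z)
for lo,hi in((.295,.33),(.088,.102)):
    k=(P[...,2]>lo)&(P[...,2]<hi)&(P[...,0]>.385)&(P[...,1]<-.22)&(P[...,1]>-.36);p=P[k]
    print(len(p),np.min(p,0),np.max(p,0),cv2.minEnclosingCircle(p[:,:2].astype(np.float32)))
E
```

```text
t 6.3 gp [ 0.35   -0.3011  0.3085] yaw 98.0 F [ 0.2  0.9 -1.4] Tz [ 0.02  0.14 -0.01] open 0.0133 gf 50.0 q [-0.82 -0.27  1.74  0.    1.67 -2.53]
slide [ 1.000e-01 -4.000e-01  1.835e+02] dr [ 0.001 -0.    -0.001]
1088 [0.0904949  0.10227177 0.02918128] ((0.4272448420524597, -0.2889305055141449), 0.0516388975083828)
740 [ 0.38503099 -0.34071309  0.29504565] [ 0.48121119 -0.2367799   0.32055675] ((0.42835962772369385, -0.2885805070400238), 0.052970826625823975)
251 [ 0.3908317  -0.32939228  0.08812906] [ 0.83715305 -0.22019149  0.10196493] ((0.6139923930168152, -0.2619098424911499), 0.22692115604877472)
```

Request:
servo_tool(
  increments=[
    {"slide": [0, -1, 8], "dr": [0, 0, 0], "jaw": 1},
    {"slide": [0, -1, 24], "dr": [0, 0, 0], "jaw": 1},
    {"slide": [0, -1, 44], "dr": [0, 0, 0], "jaw": 1},
    {"slide": [0, -1, 64], "dr": [0, 0, 0], "jaw": 1},
    {"slide": [0, -1, 84], "dr": [0, 0, 0], "jaw": 1},
    {"slide": [0, -1, 104], "dr": [0, 0, 0], "jaw": 1},
    {"slide": [0, -1, 124], "dr": [0, 0, 0], "jaw": 1},
    {"slide": [0, -1, 142], "dr": [0, 0, 0], "jaw": 1},
    {"slide": [0, -1, 156], "dr": [0, 0, 0], "jaw": 1},
    {"slide": [0, -1, 166], "dr": [0, 0, 0], "jaw": 1},
    {"slide": [0, -1, 173], "dr": [0, 0, 0], "jaw": 1},
    {"slide": [0, -1, 178], "dr": [0, 0, 0], "jaw": 1},
    {"slide": [0, -1, 180], "dr": [0, 0, 0], "jaw": 1},
    {"slide": [0, -1, 180], "dr": [0, 0, 0], "jaw": 1},
    {"slide": [0, -1, 180], "dr": [0, 0, 0], "jaw": 1},
  ],
)

```text
t: 7.9
tool_pos: [0.3504, -0.3028, 0.2964]
orientation: [-0.218, 3.133, -0.001]
force: [0.5, -0.2, -0.6]
opening: 0.0135
gripper_force: 50.0
```

```bash
python3 -c "
from h import *
go()"
```

```text
t 7.9 gp [ 0.3506 -0.3029  0.1294] yaw 98.0 F [ 0.5 -0.2 -0.6] Tz [-0.    0.1   0.06] open 0.0135 gf 50.0 q [-0.82 -0.17  1.98 -0.    1.32 -2.53]
```

Request:
servo_tool(
  increments=[
    {"slide": [0, 0, 1], "dr": [0, 0, 0], "jaw": 1},
    {"slide": [0, 0, 2], "dr": [0, 0, 0], "jaw": 1},
    {"slide": [0, 0, 3], "dr": [0, 0, 0], "jaw": 1},
    {"slide": [0, 0, 4], "dr": [0, 0, 0], "jaw": 1},
    {"slide": [0, 0, 5], "dr": [0, 0, 0], "jaw": 1},
    {"slide": [0, 0, 5.5], "dr": [0, 0, 0], "jaw": 1},
    {"slide": [0, 0, 5.5], "dr": [0, 0, 0], "jaw": 1},
  ],
)

```text
t: 8.6
tool_pos: [0.3502, -0.3025, 0.2901]
orientation: [0.218, -3.134, -0.0]
force: [0.2, -0.5, -0.5]
opening: 0.0137
gripper_force: 50.0
```

```bash
python3 -c "
from h import *
go()"
```

```text
t 8.6 gp [ 0.3502 -0.3025  0.1231] yaw 98.0 F [ 0.2 -0.5 -0.5] Tz [0.04 0.17 0.01] open 0.0137 gf 50.0 q [-0.82 -0.16  1.99 -0.    1.31 -2.53]
```

Request:
servo_tool(
  increments=[
    {"slide": [0, 0, 0.5], "dr": [0, 0, 0], "jaw": 1},
    {"slide": [0, 0, 1], "dr": [0, 0, 0], "jaw": 1},
    {"slide": [0, 0, 1.5], "dr": [0, 0, 0], "jaw": 1},
    {"slide": [0, 0, 2], "dr": [0, 0, 0], "jaw": 1},
    {"slide": [0, 0, 2], "dr": [0, 0, 0], "jaw": 1},
    {"slide": [0, 0, 2], "dr": [0, 0, 0], "jaw": 1},
  ],
)

```text
t: 9.2
tool_pos: [0.3503, -0.3026, 0.2884]
orientation: [-0.218, 3.134, -0.0]
force: [0.3, 0.5, -0.9]
opening: 0.0137
gripper_force: 50.0
```

```bash
python3 -c "
from h import *
go()"
```

```text
t 9.2 gp [ 0.3504 -0.3027  0.1214] yaw 98.0 F [ 0.3  0.5 -0.9] Tz [ 0.01 -0.02 -0.01] open 0.0137 gf 50.0 q [-0.82 -0.16  1.99  0.    1.31 -2.53]
```

Request:
servo_tool(
  increments=[
    {"slide": [0, 0, 0.4], "dr": [0, 0, 0], "jaw": 1},
    {"slide": [0, 0, 0.8], "dr": [0, 0, 0], "jaw": 1},
    {"slide": [0, 0, 0.8], "dr": [0, 0, 0], "jaw": 1},
  ],
)

```text
t: 9.5
tool_pos: [0.3504, -0.3026, 0.2876]
orientation: [-0.218, 3.134, -0.0]
force: [0.5, -0.5, 1.0]
opening: 0.0137
gripper_force: 50.0
```

```bash
python3 -c "
from h import *
go()"
```

```text
t 9.5 gp [ 0.3504 -0.3027  0.1206] yaw 98.0 F [ 0.5 -0.5  1. ] Tz [ 0.03 -0.12  0.06] open 0.0137 gf 50.0 q [-0.82 -0.16  1.99  0.    1.31 -2.53]
```

Contact: the force and moment reversed sign. Release softly and rise.

Request:
servo_tool(
  increments=[
    {"slide": [0, 0, 0], "dr": [0, 0, 0], "jaw": 1},
    {"slide": [0, 0, 0], "dr": [0, 0, 0], "jaw": 0.8},
    {"slide": [0, 0, 0], "dr": [0, 0, 0], "jaw": 0.7},
    {"slide": [0, 0, 0], "dr": [0, 0, 0], "jaw": 0.5},
    {"slide": [0, 0, 0], "dr": [0, 0, 0], "jaw": 0.4},
    {"slide": [0, 0, -5], "dr": [0, 0, 0], "jaw": 0.4},
    {"slide": [0, 0, -20], "dr": [0, 0, 0], "jaw": 0.4},
    {"slide": [0, 0, -50], "dr": [0, 0, 0], "jaw": 0.2},
    {"slide": [0, 0, -90], "dr": [0, 0, 0], "jaw": 0},
    {"slide": [0, 0, -125], "dr": [0, 0, 0], "jaw": 0},
    {"slide": [0, 0, -125], "dr": [0, 0, 0], "jaw": 0},
  ],
  force=3,
)

```text
t: 10.6
tool_pos: [0.3511, -0.3034, 0.4189]
orientation: [-0.218, 3.128, -0.012]
force: [0.7, -0.8, 1.5]
opening: 0.0832
gripper_force: 0.0
```

```bash
python3 - <<'E'
from h import *
from plant import *
im,d=read_camera('top');np.savez('top3.npz',im=im,d=d,**camera_params('top'))
z=load('top3.npz');P=cloud(z)
k=(P[...,2]>.112)&(P[...,2]<.135)&(P[...,0]>.36)&(P[...,0]<.5)&(P[...,1]<-.22)&(P[...,1]>-.36);p=P[k]
print(len(p),cv2.minAreaRect(1000*p[:,:2].astype(np.float32)),np.linalg.lstsq(np.c_[p[:,:2],np.ones(len(p))],p[:,2],rcond=None)[0],np.median(p[:,2]))
vv,uu=np.mgrid[:384,:512]
k=(abs(uu-205)<18)&(abs(vv-154)<18)&(P[...,2]>.168)&(im.max(-1)<75);p=P[k];print('capA',cv2.minAreaRect(1000*p[:,:2].astype(np.float32)),np.median(p,0))
k=(abs(uu-183)<40)&(abs(vv-195)<45)&(P[...,2]>.098)&(P[...,2]<.11);p=P[k];print('tankA',cv2.minAreaRect(1000*p[:,:2].astype(np.float32)))
k=(abs(uu-183)<40)&(abs(vv-195)<45)&(P[...,2]>.124)&(P[...,2]<.134)&(P[...,0]<.6)&(P[...,1]>.13);p=P[k];print('neckA',len(p),cv2.minEnclosingCircle(1000*p[:,:2].astype(np.float32)))
cv2.imwrite('pics/t3.png',im[...,::-1])
go((.6537,.1116,.26,23.7),(.6537,.1116,.182,23.7))
E
```

```text
443 ((428.5173645019531, -290.03997802734375), (101.4951400756836, 101.41847229003906), 29.271352767944336) [-0.00723543  0.03442388  0.13692184] 0.12549609774555018
capA ((653.544189453125, 111.5791244506836), (44.591609954833984, 43.70941162109375), 18.550886154174805) [0.65167565 0.11140097 0.18717926]
tankA ((577.9346313476562, 168.21636962890625), (118.88666534423828, 114.21416473388672), 7.594429016113281)
neckA 87 ((559.1272583007812, 166.4825897216797), 21.2476806640625)
t 10.65 gp [ 0.3515 -0.3039  0.2489] yaw 98.0 F [ 0.7 -0.3  0.2] Tz [ 0.07 -0.01  0.  ] open 0.0869 gf 0.0 q [-0.82 -0.25  1.84 -0.    1.55 -2.53]
slide [-357.6  368.6  -11.7] dr [-0.002  0.006  1.296]
slide [-357.3  369.    66.3] dr [-0.002  0.006  1.296]
```

View pics/t3.png

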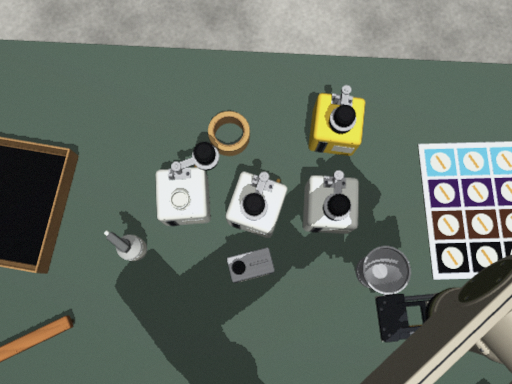

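The funnel sits upright and centred in the can at (387,271). The neck at (180,199) is open and cap_a is still at (205,154). Move over cap_a.

Request:
servo_tool(
  increments=[
    {"slide": [-10, 10, -11], "dr": [0, 0, 0.04], "jaw": 0},
    {"slide": [-34, 35, -11], "dr": [0, 0, 0.13], "jaw": 0},
    {"slide": [-64, 66, -11], "dr": [0, 0, 0.24], "jaw": 0},
    {"slide": [-96, 99, -11], "dr": [0, 0, 0.36], "jaw": 0},
    {"slide": [-128, 132, -11], "dr": [0, 0, 0.48], "jaw": 0},
    {"slide": [-160, 165, -11], "dr": [0, 0, 0.6], "jaw": 0},
    {"slide": [-192, 198, -11], "dr": [0, 0, 0.72], "jaw": 0},
    {"slide": [-224, 231, -11], "dr": [0, 0, 0.84], "jaw": 0},
    {"slide": [-256, 264, -11], "dr": [0, 0, 0.96], "jaw": 0},
    {"slide": [-288, 297, -11], "dr": [0, 0, 1.08], "jaw": 0},
    {"slide": [-320, 330, -11], "dr": [0, 0, 1.2], "jaw": 0},
    {"slide": [-345, 355, -11], "dr": [0, 0, 1.28], "jaw": 0},
    {"slide": [-357.5, 369, -11], "dr": [0, 0, 1.31], "jaw": 0},
    {"slide": [-357.5, 369, -11], "dr": [0, 0, 1.31], "jaw": 0},
    {"slide": [-357.5, 369, -11], "dr": [0, 0, 1.31], "jaw": 0},
  ],
)

```text
t: 12.15
tool_pos: [0.6528, 0.1126, 0.4217]
orientation: [-1.733, -2.618, 0.003]
force: [0.9, -0.3, 0.7]
opening: 0.0931
gripper_force: 0.0
```

```bash
python3 - <<'E'
from h import *
from plant import *
go((.6535,.1116,.182,23))
im,d=read_camera('wrist');np.savez('w2.npz',im=im,d=d,**camera_params('wrist'))
z=load('w2.npz');P=cloud(z);k=(P[...,2]>.178)&(P[...,2]<.195)&(im.max(-1)<75)&(np.hypot(P[...,0]-.6535,P[...,1]-.1116)<.04)
p=P[k];print(len(p),np.median(p,0),cv2.minAreaRect(1000*p[:,:2].astype(np.float32)))
E
```

```text
t 12.15 gp [0.6524 0.1125 0.2547] yaw 23.0 F [ 0.9 -0.3  0.7] Tz [-0.04  0.07 -0.04] open 0.0931 gf 0.0 q [ 0.09  0.29  1.27 -0.    1.58 -0.31]
slide [-1.2  0.4 72.7] dr [-0.003 -0.001  0.   ]
2654 [0.654236   0.11443081 0.18728053] ((654.6292724609375, 112.91632080078125), (45.86272048950195, 44.531002044677734), 24.854734420776367)
```

Request:
servo_tool(
  increments=[
    {"slide": [-1, 1, 20], "dr": [0, 0, 0], "jaw": 0},
    {"slide": [-1, 1, 42], "dr": [0, 0, 0], "jaw": 0},
    {"slide": [-1, 1, 60], "dr": [0, 0, 0], "jaw": 0},
    {"slide": [-1, 1, 70], "dr": [0, 0, 0], "jaw": 0},
    {"slide": [-1, 1, 72.5], "dr": [0, 0, 0], "jaw": 0.2},
    {"slide": [-1, 1, 72.5], "dr": [0, 0, 0], "jaw": 0.4},
    {"slide": [-1, 1, 72.5], "dr": [0, 0, 0], "jaw": 0.7},
    {"slide": [-1, 1, 72.5], "dr": [0, 0, 0], "jaw": 1},
    {"slide": [-1, 1, 72.5], "dr": [0, 0, 0], "jaw": 1},
    {"slide": [-1, 1, 72.5], "dr": [0, 0, 0], "jaw": 1},
    {"slide": [-1, 1, 72.5], "dr": [0, 0, 0], "jaw": 1},
  ],
  force=10,
)

```text
t: 13.3
tool_pos: [0.6545, 0.112, 0.3513]
orientation: [1.735, 2.618, 0.001]
force: [0.8, 0.2, 1.7]
opening: 0.0447
gripper_force: 10.0
```

```bash
python3 - <<'E'
from h import *
pv=np.array([.6265,.1751]);nk=np.array([.5591,.1665]);
p0=np.array([.654,.112]);L=p0-pv
print(np.hypot(*L),np.hypot(*(nk-pv)))
a0=np.degrees(np.arctan2(*L[::-1]))%360; a1=np.degrees(np.arctan2(*(nk-pv)[::-1]))%360;print(a0,a1)
go(*[(pv[0]+.068*np.cos(np.radians(a)),pv[1]+.068*np.sin(np.radians(a)),.182,23-(a0-a)) for a in np.linspace(a0,a1,16)[1:]])
E
```

```text
0.0688321145977661 0.06794644950253094
293.54835056133726 187.27144555058112
t 13.3 gp [0.6547 0.1119 0.1843] yaw 22.9 F [0.8 0.2 1.7] Tz [-0.05 -0.08 -0.02] open 0.0447 gf 10.0 q [ 0.09  0.33  1.36 -0.    1.45 -0.31]
slide [ 1.5 -8.9  2.3] dr [0.001 0.    0.122]
slide [  3.  -17.2   2.3] dr [0.001 0.    0.246]
slide [  5.4 -25.2   2.3] dr [0.001 0.    0.37 ]
slide [  8.9 -32.9   2.3] dr [0.001 0.    0.493]
slide [ 13.2 -40.    2.2] dr [0.001 0.    0.617]
slide [ 18.5 -46.6   2.2] dr [0.001 0.    0.741]
slide [ 24.4 -52.5   2.2] dr [0.001 0.    0.864]
slide [ 31.1 -57.7   2.2] dr [ 0.001 -0.     0.988]
slide [ 38.4 -61.9   2.2] dr [ 1.000e-03 -0.000e+00  1.112e+00]
slide [ 46.1 -65.2   2.2] dr [ 1.000e-03 -0.000e+00  1.235e+00]
slide [ 54.1 -67.6   2.2] dr [ 1.000e-03 -0.000e+00  1.359e+00]
slide [ 62.4 -68.9   2.2] dr [ 1.000e-03 -0.000e+00  1.483e+00]
slide [ 70.8 -69.2   2.2] dr [ 1.000e-03 -0.000e+00  1.606e+00]
slide [ 79.2 -68.5   2.2] dr [ 1.00e-03 -0.00e+00  1.73e+00]
slide [ 87.4 -66.7   2.2] dr [ 1.000e-03 -0.000e+00  1.853e+00]
```

Request:
servo_tool(
  increments=[
    {"slide": [0.7, -4.5, 0], "dr": [0, 0, 0.061], "jaw": 1},
    {"slide": [1.5, -8.9, 0], "dr": [0, 0, 0.122], "jaw": 1},
    {"slide": [3, -17.2, 0], "dr": [0, 0, 0.246], "jaw": 1},
    {"slide": [5.4, -25.2, 0], "dr": [0, 0, 0.37], "jaw": 1},
    {"slide": [8.9, -32.9, 0], "dr": [0, 0, 0.493], "jaw": 1},
    {"slide": [13.2, -40, 0], "dr": [0, 0, 0.617], "jaw": 1},
    {"slide": [18.5, -46.6, 0], "dr": [0, 0, 0.741], "jaw": 1},
    {"slide": [24.4, -52.5, 0], "dr": [0, 0, 0.864], "jaw": 1},
    {"slide": [31.1, -57.7, 0], "dr": [0, 0, 0.988], "jaw": 1},
    {"slide": [38.4, -61.9, 0], "dr": [0, 0, 1.112], "jaw": 1},
    {"slide": [46.1, -65.2, 0], "dr": [0, 0, 1.235], "jaw": 1},
    {"slide": [54.1, -67.6, 0], "dr": [0, 0, 1.359], "jaw": 1},
    {"slide": [62.4, -68.9, 0], "dr": [0, 0, 1.483], "jaw": 1},
    {"slide": [70.8, -69.2, 0], "dr": [0, 0, 1.606], "jaw": 1},
    {"slide": [75, -69, 0], "dr": [0, 0, 1.67], "jaw": 1},
    {"slide": [75, -69, 0], "dr": [0, 0, 1.67], "jaw": 1},
    {"slide": [75, -69, 0], "dr": [0, 0, 1.67], "jaw": 1},
  ],
)

```text
t: 15.0
tool_pos: [0.5621, 0.1543, 0.3513]
orientation: [-3.105, -0.474, -0.003]
force: [5.4, 1.8, -1.2]
opening: 0.0447
gripper_force: 10.0
```

```bash
python3 - <<'E'
from h import *
from plant import *
go((.5591,.1665,.182,23-106.3),(.5585,.1680,.182,23-106.3))
im,d=read_camera('scene');np.savez('scene4.npz',im=im,d=d,**camera_params('scene'))
cv2.imwrite('pics/s4.png',cv2.resize(im[120:280,180:400,::-1],None,fx=3,fy=3))
E
```

```text
t 15.0 gp [0.5623 0.1544 0.1843] yaw -72.6 F [ 5.4  1.8 -1.2] Tz [ 0.34 -0.68 -0.03] open 0.0447 gf 10.0 q [0.18 0.11 1.6  0.   1.42 1.45]
slide [  0.8 -12.5   2.3] dr [-0.    -0.002  0.186]
slide [  0.7 -14.1   2.3] dr [-0.    -0.002  0.186]
```

View pics/s4.png

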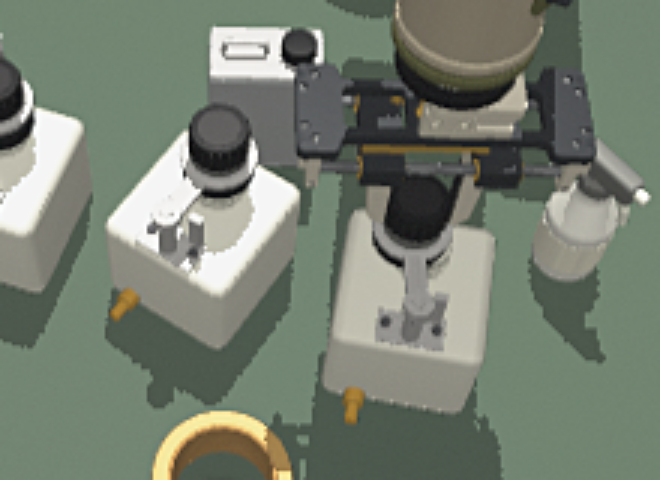

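cap_a follows the grip: its knob is at (420,205) in the crop, nearly over the neck. Finish the swing onto the stop.

Request:
servo_tool(
  increments=[
    {"slide": [2, -4, 0], "dr": [0, 0, 0.06], "jaw": 1},
    {"slide": [2, -8, 0], "dr": [0, 0, 0.12], "jaw": 1},
    {"slide": [2, -11, 0], "dr": [0, 0, 0.17], "jaw": 1},
    {"slide": [2, -12.5, 0], "dr": [0, 0, 0.186], "jaw": 1},
    {"slide": [2, -14, 0], "dr": [0, 0, 0.19], "jaw": 1},
    {"slide": [2, -14, 0], "dr": [0, 0, 0.19], "jaw": 1},
  ],
)

```text
t: 15.65
tool_pos: [0.5598, 0.1668, 0.3512]
orientation: [3.134, 0.176, 0.001]
force: [3.2, -7.3, 0.4]
opening: 0.0449
gripper_force: 10.0
```

```bash
python3 -c "
from h import *
go()"
```

```text
t 15.65 gp [0.56   0.1664 0.1842] yaw -83.6 F [ 3.2 -7.3  0.4] Tz [-1.18 -0.35  0.04] open 0.0449 gf 10.0 q [ 0.2   0.12  1.6  -0.    1.42  1.66]
```

On its stop (side force 7 N at the expected spot). Release, wind back and regrip.

Request:
servo_tool(
  increments=[
    {"slide": [0, 0.5, 0], "dr": [0, 0, 0], "jaw": 0.3},
    {"slide": [0, 1, 0], "dr": [0, 0, 0], "jaw": 0},
    {"slide": [0, 1, 0], "dr": [0, 0, 0], "jaw": 0},
    {"slide": [0, 1, 0], "dr": [0, 0, -0.14], "jaw": 0},
    {"slide": [0, 1, 0], "dr": [0, 0, -0.28], "jaw": 0},
    {"slide": [0, 1, 0], "dr": [0, 0, -0.42], "jaw": 0},
    {"slide": [0, 1, 0], "dr": [0, 0, -0.56], "jaw": 0},
    {"slide": [0, 1, 0], "dr": [0, 0, -0.7], "jaw": 0},
    {"slide": [0, 1, 0], "dr": [0, 0, -0.84], "jaw": 0},
    {"slide": [0, 1, 0], "dr": [0, 0, -0.98], "jaw": 0},
    {"slide": [0, 1, 0], "dr": [0, 0, -1.12], "jaw": 0},
    {"slide": [0, 1, 0], "dr": [0, 0, -1.26], "jaw": 0},
    {"slide": [0, 1, 0], "dr": [0, 0, -1.4], "jaw": 0},
    {"slide": [0, 1, 0], "dr": [0, 0, -1.54], "jaw": 0},
    {"slide": [0, 1, 0], "dr": [0, 0, -1.68], "jaw": 0},
    {"slide": [0, 1, 0], "dr": [0, 0, -1.82], "jaw": 0},
    {"slide": [0, 1, 0], "dr": [0, 0, -1.96], "jaw": 0},
    {"slide": [0, 1, 0], "dr": [0, 0, -2.1], "jaw": 0},
    {"slide": [0, 1, 0], "dr": [0, 0, -2.24], "jaw": 0},
    {"slide": [0, 1, 0], "dr": [0, 0, -2.38], "jaw": 0},
  ],
)

```text
t: 17.65
tool_pos: [0.5593, 0.1673, 0.3507]
orientation: [-0.994, -2.979, 0.0]
force: [0.0, -0.0, 0.3]
opening: 0.0934
gripper_force: 0.0
```

```bash
python3 - <<'E'
from h import *
from plant import *
im,d=read_camera('wrist');np.savez('w3.npz',im=im,d=d,**camera_params('wrist'))
z=load('w3.npz');P=cloud(z);k=(P[...,2]>.172)&(P[...,2]<.195)&(im.max(-1)<75)&(np.hypot(P[...,0]-.56,P[...,1]-.1664)<.03)
p=P[k];print(len(p),np.median(p,0),cv2.minAreaRect(1000*p[:,:2].astype(np.float32)))
go((.56,.1664,.183,60))
E
```

```text
5466 [0.55635374 0.16852667 0.18667503] ((558.7940673828125, 166.15802001953125), (46.44778823852539, 44.75719451904297), 73.13241577148438)
t 17.7 gp [0.5592 0.1673 0.1837] yaw 53.6 F [ 0.6  0.2 -0.9] Tz [ 0.   -0.01  0.01] open 0.0932 gf 0.0 q [ 0.2   0.12  1.6   0.    1.42 -0.73]
slide [-1.1 -0.3  0.7] dr [-0.    -0.001 -0.112]
```

Request:
servo_tool(
  increments=[
    {"slide": [-1, -0.3, 1], "dr": [0, 0, 0], "jaw": 0.3},
    {"slide": [-1, -0.3, 1], "dr": [0, 0, 0], "jaw": 0.5},
    {"slide": [-1, -0.3, 1], "dr": [0, 0, 0], "jaw": 1},
    {"slide": [-1, -0.3, 1], "dr": [0, 0, 0], "jaw": 1},
    {"slide": [-1, -0.3, 1], "dr": [0, 0, 0], "jaw": 1},
    {"slide": [-1, -0.3, 1], "dr": [0, 0, 0], "jaw": 1},
    {"slide": [-1, -0.3, 1], "dr": [0, 0, 0], "jaw": 1},
    {"slide": [-1, -0.3, 1], "dr": [0, 0, 0], "jaw": 1},
  ],
  force=25,
)

```text
t: 18.5
tool_pos: [0.5601, 0.1662, 0.35]
orientation: [-1.005, -2.977, 0.0]
force: [0.1, 0.1, -1.1]
opening: 0.0444
gripper_force: 25.0
```

Request:
servo_tool(
  increments=[
    {"slide": [0, 0, 0.2], "dr": [0, 0, 0.06], "jaw": 1},
    {"slide": [0, 0, 0.6], "dr": [0, 0, 0.18], "jaw": 1},
    {"slide": [0, 0, 1], "dr": [0, 0, 0.3], "jaw": 1},
    {"slide": [0, 0, 1.4], "dr": [0, 0, 0.42], "jaw": 1},
    {"slide": [0, 0, 1.8], "dr": [0, 0, 0.54], "jaw": 1},
    {"slide": [0, 0, 2.2], "dr": [0, 0, 0.66], "jaw": 1},
    {"slide": [0, 0, 2.6], "dr": [0, 0, 0.78], "jaw": 1},
    {"slide": [0, 0, 3], "dr": [0, 0, 0.9], "jaw": 1},
    {"slide": [0, 0, 3.4], "dr": [0, 0, 1.02], "jaw": 1},
    {"slide": [0, 0, 3.8], "dr": [0, 0, 1.14], "jaw": 1},
    {"slide": [0, 0, 4.2], "dr": [0, 0, 1.26], "jaw": 1},
    {"slide": [0, 0, 4.6], "dr": [0, 0, 1.38], "jaw": 1},
    {"slide": [0, 0, 5], "dr": [0, 0, 1.5], "jaw": 1},
    {"slide": [0, 0, 5.4], "dr": [0, 0, 1.62], "jaw": 1},
    {"slide": [0, 0, 5.8], "dr": [0, 0, 1.74], "jaw": 1},
    {"slide": [0, 0, 6.2], "dr": [0, 0, 1.86], "jaw": 1},
    {"slide": [0, 0, 6.6], "dr": [0, 0, 1.98], "jaw": 1},
    {"slide": [0, 0, 7], "dr": [0, 0, 2.1], "jaw": 1},
    {"slide": [0, 0, 7.4], "dr": [0, 0, 2.22], "jaw": 1},
    {"slide": [0, 0, 7.6], "dr": [0, 0, 2.28], "jaw": 1},
  ],
)

```text
t: 20.5
tool_pos: [0.5605, 0.1661, 0.3424]
orientation: [3.125, 0.323, 0.002]
force: [2.0, -0.9, -1.3]
opening: 0.0448
gripper_force: 25.0
```

```bash
python3 -c "
from h import *
go()"
```

```text
t 20.5 gp [0.5607 0.166  0.1754] yaw -78.2 F [ 2.  -0.9 -1.3] Tz [-0.11 -0.26  0.09] open 0.0448 gf 25.0 q [ 0.2   0.13  1.61 -0.    1.41  1.57]
```

Request:
servo_tool(
  increments=[
    {"slide": [0, 0, 0.3], "dr": [0, 0, 0.08], "jaw": 1},
    {"slide": [0, 0, 0.6], "dr": [0, 0, 0.16], "jaw": 1},
    {"slide": [0, 0, 0.8], "dr": [0, 0, 0.24], "jaw": 1},
    {"slide": [0, 0, 1], "dr": [0, 0, 0.3], "jaw": 1},
    {"slide": [0, 0, 1], "dr": [0, 0, 0.35], "jaw": 1},
    {"slide": [0, 0, 1], "dr": [0, 0, 0.35], "jaw": 1},
  ],
)

```text
t: 21.1
tool_pos: [0.5604, 0.1661, 0.3414]
orientation: [3.133, -0.22, 0.001]
force: [2.2, -1.9, -2.0]
opening: 0.0444
gripper_force: 25.0
```

```bash
python3 -c "
from h import *
go()"
```

```text
t 21.1 gp [0.5605 0.166  0.1744] yaw -98.0 F [ 2.2 -1.9 -2. ] Tz [-0.34 -0.26  0.1 ] open 0.0444 gf 25.0 q [ 0.2   0.13  1.61 -0.    1.41  1.91]
```

Request:
servo_tool(
  increments=[
    {"slide": [0, 0, 0], "dr": [0, 0, 0.06], "jaw": 1},
    {"slide": [0, 0, 0.2], "dr": [0, 0, 0.12], "jaw": 1},
    {"slide": [0, 0, 0.2], "dr": [0, 0, 0.18], "jaw": 1},
    {"slide": [0, 0, 0.2], "dr": [0, 0, 0.18], "jaw": 1},
  ],
)

```text
t: 21.5
tool_pos: [0.5603, 0.1661, 0.3415]
orientation: [3.102, -0.498, 0.001]
force: [1.6, -2.7, 1.6]
opening: 0.0445
gripper_force: 25.0
```

```bash
python3 -c "
from h import *
go()"
```

```text
t 21.5 gp [0.5604 0.1661 0.1745] yaw -108.2 F [ 1.6 -2.7  1.6] Tz [-0.42  0.07  0.33] open 0.0445 gf 25.0 q [ 0.2   0.13  1.61 -0.    1.41  2.09]
```

Request:
servo_tool(
  increments=[
    {"slide": [0, 0, 0], "dr": [0, 0, 0.05], "jaw": 1},
    {"slide": [0, 0, 0], "dr": [0, 0, 0.1], "jaw": 1},
    {"slide": [0, 0, 0], "dr": [0, 0, 0.1], "jaw": 1},
  ],
)

```text
t: 21.8
tool_pos: [0.5602, 0.1662, 0.3415]
orientation: [3.073, -0.651, 0.001]
force: [-0.2, -2.4, 1.7]
opening: 0.0442
gripper_force: 25.0
```

```bash
python3 -c "
from h import *
go()"
```

```text
t 21.8 gp [0.5603 0.1661 0.1745] yaw -113.9 F [-0.2 -2.4  1.7] Tz [-0.46  0.15  0.15] open 0.0442 gf 25.0 q [ 0.2   0.13  1.61 -0.    1.41  2.19]
```

Request:
servo_tool(
  increments=[
    {"slide": [0, 0, 0], "dr": [0, 0, 0], "jaw": 0.5},
    {"slide": [0, 0, 0], "dr": [0, 0, 0], "jaw": 0.2},
    {"slide": [0, 0, 0], "dr": [0, 0, 0], "jaw": 0},
    {"slide": [0, 0, 0], "dr": [0, 0, 0], "jaw": 0},
    {"slide": [0, 0, -10], "dr": [0, 0, 0], "jaw": 0},
    {"slide": [0, 0, -35], "dr": [0, 0, 0], "jaw": 0},
    {"slide": [0, 0, -65], "dr": [0, 0, 0], "jaw": 0},
    {"slide": [0, 0, -75], "dr": [0, 0, 0], "jaw": 0},
    {"slide": [0, 0, -75], "dr": [0, 0, 0], "jaw": 0},
  ],
)

```text
t: 22.7
tool_pos: [0.5607, 0.1664, 0.4188]
orientation: [-3.071, 0.653, -0.007]
force: [0.4, -0.1, 0.7]
opening: 0.0928
gripper_force: 0.0
```

```bash
python3 - <<'E'
from h import *
from plant import *
im,d=read_camera('wrist');np.savez('w4.npz',im=im,d=d,**camera_params('wrist'))
z=load('w4.npz');P=cloud(z)
for c in((.56,.1664),(.5475,0)):
    k=(P[...,2]>.165)&(P[...,2]<.195)&(im.max(-1)<75)&(np.hypot(P[...,0]-c[0],P[...,1]-c[1])<.035);p=P[k]
    if len(p)>9: print(len(p),np.median(p,0),cv2.minAreaRect(1000*p[:,:2].astype(np.float32)))
go((.5475,.0005,.25,70),(.5475,.0005,.18,70))
E
```

```text
2576 [0.5612654  0.1647914  0.17601355] ((559.2939453125, 165.22341918945312), (46.44709014892578, 44.69438171386719), 36.0967903137207)
3969 [0.55137298 0.00427316 0.18209012] ((548.8665771484375, 1.62200927734375), (45.127113342285156, 45.840118408203125), 6.172879695892334)
t 22.75 gp [0.5606 0.1664 0.2497] yaw -114.0 F [ 0.3 -0.  -1.2] Tz [ 0.1   0.19 -0.01] open 0.0932 gf 0.0 q [0.2  0.08 1.52 0.   1.54 2.19]
slide [ 55.8 156.7  -0.4] dr [-2.000e-03  1.000e-03  3.072e+00]
slide [ 55.7 156.7  69.6] dr [-2.000e-03  1.000e-03  3.072e+00]
```

Torque peaked and then slipped with no further descent, so cap_a is at its stop; I will verify this from above. On to tank_b, the middle tank.

Request:
servo_tool(
  increments=[
    {"slide": [6, 17, 0], "dr": [0, 0, -0.14], "jaw": 0},
    {"slide": [15, 42, 0], "dr": [0, 0, -0.28], "jaw": 0},
    {"slide": [25, 70, 0], "dr": [0, 0, -0.42], "jaw": 0},
    {"slide": [35, 98, 0], "dr": [0, 0, -0.56], "jaw": 0},
    {"slide": [45, 126, 0], "dr": [0, 0, -0.7], "jaw": 0},
    {"slide": [52, 146, 0], "dr": [0, 0, -0.84], "jaw": 0},
    {"slide": [55, 156, 0], "dr": [0, 0, -0.98], "jaw": 0},
    {"slide": [55, 156, 0], "dr": [0, 0, -1.12], "jaw": 0},
    {"slide": [55, 156, 0], "dr": [0, 0, -1.26], "jaw": 0},
    {"slide": [55, 156, 0], "dr": [0, 0, -1.4], "jaw": 0},
    {"slide": [55, 156, 0], "dr": [0, 0, -1.54], "jaw": 0},
    {"slide": [55, 156, 0], "dr": [0, 0, -1.68], "jaw": 0},
    {"slide": [55, 156, 0], "dr": [0, 0, -1.82], "jaw": 0},
    {"slide": [55, 156, 0], "dr": [0, 0, -1.96], "jaw": 0},
    {"slide": [55, 156, 0], "dr": [0, 0, -2.1], "jaw": 0},
    {"slide": [55, 156, 0], "dr": [0, 0, -2.24], "jaw": 0},
    {"slide": [55, 156, 0], "dr": [0, 0, -2.38], "jaw": 0},
    {"slide": [55, 156, 0], "dr": [0, 0, -2.5], "jaw": 0},
    {"slide": [55, 156, 0], "dr": [0, 0, -2.5], "jaw": 0},
    {"slide": [55, 156, 0], "dr": [0, 0, -2.5], "jaw": 0},
  ],
)

```text
t: 24.75
tool_pos: [0.5466, 0.0014, 0.4146]
orientation: [-1.593, -2.705, 0.001]
force: [-0.2, -0.4, -0.8]
opening: 0.0932
gripper_force: 0.0
```

```bash
python3 - <<'E'
from h import *
from plant import *
im,d=read_camera('wrist');np.savez('w5.npz',im=im,d=d,**camera_params('wrist'))
z=load('w5.npz');P=cloud(z)
for c in((.548,.001),):
    k=(P[...,2]>.178)&(P[...,2]<.195)&(im.max(-1)<75)&(np.hypot(P[...,0]-c[0],P[...,1]-c[1])<.035);p=P[k]
    print(len(p),np.median(p,0),cv2.minAreaRect(1000*p[:,:2].astype(np.float32)))
im,d=read_camera('top');np.savez('top5.npz',im=im,d=d,**camera_params('top'))
z=load('top5.npz');P=cloud(z)
for c in((.56,.1664),(.5566,-.1791)):
    k=(P[...,2]>.165)&(P[...,2]<.195)&(im.max(-1)<75)&(np.hypot(P[...,0]-c[0],P[...,1]-c[1])<.03);p=P[k]
    print(len(p),np.median(p,0)) if len(p) else print('occl')
go((.548,.001,.18,29))
E
```

```text
2662 [0.54811419 0.00269253 0.18473785] ((548.7703247070312, 1.3415145874023438), (45.014469146728516, 44.6900749206543), 67.10417938232422)
320 [0.55852258 0.16673491 0.17885301]
387 [ 0.55530137 -0.17719036  0.17841214]
t 24.85 gp [0.5465 0.0014 0.2483] yaw 29.1 F [ 0.5  0.1 -0.3] Tz [-0.11  0.02  0.01] open 0.0929 gf 0.0 q [-0.09 -0.02  1.62 -0.    1.54 -0.6 ]
slide [-1.   1.  68.3] dr [-0.001 -0.001  0.001]
```

Request:
servo_tool(
  increments=[
    {"slide": [-1, 1, 20], "dr": [0, 0, 0], "jaw": 0},
    {"slide": [-1, 1, 42], "dr": [0, 0, 0], "jaw": 0},
    {"slide": [-1, 1, 60], "dr": [0, 0, 0], "jaw": 0.1},
    {"slide": [-1, 1, 67], "dr": [0, 0, 0], "jaw": 0.2},
    {"slide": [-1, 1, 68], "dr": [0, 0, 0], "jaw": 0.3},
    {"slide": [-1, 1, 68], "dr": [0, 0, 0], "jaw": 0.5},
    {"slide": [-1, 1, 68], "dr": [0, 0, 0], "jaw": 1},
    {"slide": [-1, 1, 68], "dr": [0, 0, 0], "jaw": 1},
    {"slide": [-1, 1, 68], "dr": [0, 0, 0], "jaw": 1},
    {"slide": [-1, 1, 68], "dr": [0, 0, 0], "jaw": 1},
    {"slide": [-1, 1, 68], "dr": [0, 0, 0], "jaw": 1},
  ],
  force=25,
)

```text
t: 25.95
tool_pos: [0.5486, 0.001, 0.3491]
orientation: [1.588, 2.708, 0.001]
force: [0.3, 0.3, 4.5]
opening: 0.0444
gripper_force: 25.0
```

```bash
python3 -c "
from h import *
go()"
```

```text
t 25.95 gp [0.5489 0.001  0.1821] yaw 29.2 F [0.3 0.3 4.5] Tz [-0.07 -0.25 -0.01] open 0.0444 gf 25.0 q [-0.09  0.02  1.7   0.    1.41 -0.6 ]
```

Request:
servo_tool(
  increments=[
    {"slide": [0, 0, 0.2], "dr": [0, 0, 0.06], "jaw": 1},
    {"slide": [0, 0, 0.6], "dr": [0, 0, 0.18], "jaw": 1},
    {"slide": [0, 0, 1], "dr": [0, 0, 0.3], "jaw": 1},
    {"slide": [0, 0, 1.4], "dr": [0, 0, 0.42], "jaw": 1},
    {"slide": [0, 0, 1.8], "dr": [0, 0, 0.54], "jaw": 1},
    {"slide": [0, 0, 2.2], "dr": [0, 0, 0.66], "jaw": 1},
    {"slide": [0, 0, 2.6], "dr": [0, 0, 0.78], "jaw": 1},
    {"slide": [0, 0, 3], "dr": [0, 0, 0.9], "jaw": 1},
    {"slide": [0, 0, 3.4], "dr": [0, 0, 1.02], "jaw": 1},
    {"slide": [0, 0, 3.8], "dr": [0, 0, 1.14], "jaw": 1},
    {"slide": [0, 0, 4.2], "dr": [0, 0, 1.26], "jaw": 1},
    {"slide": [0, 0, 4.6], "dr": [0, 0, 1.38], "jaw": 1},
    {"slide": [0, 0, 5], "dr": [0, 0, 1.5], "jaw": 1},
    {"slide": [0, 0, 5.3], "dr": [0, 0, 1.6], "jaw": 1},
    {"slide": [0, 0, 5.6], "dr": [0, 0, 1.7], "jaw": 1},
    {"slide": [0, 0, 5.6], "dr": [0, 0, 1.7], "jaw": 1},
  ],
)

```text
t: 27.55
tool_pos: [0.5493, 0.0007, 0.3434]
orientation: [3.084, 0.588, 0.006]
force: [6.9, -1.3, -0.6]
opening: 0.0442
gripper_force: 25.0
```

```bash
python3 -c "
from h import *
go()"
```

```text
t 27.55 gp [5.500e-01 5.000e-04 1.764e-01] yaw -68.4 F [ 6.9 -1.3 -0.6] Tz [-0.27 -1.14 -0.09] open 0.0442 gf 25.0 q [-0.09  0.03  1.71 -0.    1.4   1.1 ]
```

Request:
servo_tool(
  increments=[
    {"slide": [0.5, 0, 0.2], "dr": [0, 0, 0.06], "jaw": 1},
    {"slide": [1, 0, 0.4], "dr": [0, 0, 0.12], "jaw": 1},
    {"slide": [1, 0, 0.6], "dr": [0, 0, 0.18], "jaw": 1},
    {"slide": [1, 0, 0.8], "dr": [0, 0, 0.24], "jaw": 1},
    {"slide": [1, 0, 0.8], "dr": [0, 0, 0.3], "jaw": 1},
    {"slide": [1, 0, 0.8], "dr": [0, 0, 0.3], "jaw": 1},
  ],
)

```text
t: 28.15
tool_pos: [0.5498, 0.0009, 0.3428]
orientation: [3.138, 0.125, 0.004]
force: [3.9, -4.5, 4.5]
opening: 0.0445
gripper_force: 25.0
```

```bash
python3 -c "
from h import *
go()"
```

```text
t 28.15 gp [0.5502 0.0006 0.1758] yaw -85.4 F [ 3.9 -4.5  4.5] Tz [-0.68 -0.44  0.15] open 0.0445 gf 25.0 q [-0.09  0.03  1.71 -0.    1.4   1.4 ]
```

Request:
servo_tool(
  increments=[
    {"slide": [0, 0, 0.1], "dr": [0, 0, 0.06], "jaw": 1},
    {"slide": [0, 0, 0.2], "dr": [0, 0, 0.12], "jaw": 1},
    {"slide": [0, 0, 0.2], "dr": [0, 0, 0.18], "jaw": 1},
    {"slide": [0, 0, 0.2], "dr": [0, 0, 0.18], "jaw": 1},
  ],
)

```text
t: 28.55
tool_pos: [0.5498, 0.0008, 0.3428]
orientation: [3.136, -0.156, 0.005]
force: [2.9, -4.5, 5.0]
opening: 0.0445
gripper_force: 25.0
```

```bash
python3 -c "
from h import *
go()"
```

```text
t 28.55 gp [5.503e-01 5.000e-04 1.758e-01] yaw -95.7 F [ 2.9 -4.5  5. ] Tz [-0.78 -0.34  0.37] open 0.0445 gf 25.0 q [-0.09  0.03  1.71 -0.    1.4   1.58]
```

Request:
servo_tool(
  increments=[
    {"slide": [0, 0, 0], "dr": [0, 0, 0.06], "jaw": 1},
    {"slide": [0, 0, 0], "dr": [0, 0, 0.12], "jaw": 1},
    {"slide": [0, 0, 0], "dr": [0, 0, 0.12], "jaw": 1},
  ],
)

```text
t: 28.85
tool_pos: [0.5498, 0.0007, 0.3428]
orientation: [3.121, -0.344, 0.005]
force: [2.0, -5.8, 5.4]
opening: 0.0444
gripper_force: 25.0
```

```bash
python3 -c "
from h import *
go()"
```

```text
t 28.85 gp [5.502e-01 4.000e-04 1.758e-01] yaw -102.6 F [ 2.  -5.8  5.4] Tz [-0.79 -0.29  0.42] open 0.0444 gf 25.0 q [-0.09  0.03  1.71 -0.    1.4   1.7 ]
```

Request:
servo_tool(
  increments=[
    {"slide": [0, 0, 0], "dr": [0, 0, 0], "jaw": 0.5},
    {"slide": [0, 0, 0], "dr": [0, 0, 0], "jaw": 0.2},
    {"slide": [0, 0, 0], "dr": [0, 0, 0], "jaw": 0},
    {"slide": [0, 0, 0], "dr": [0, 0, 0], "jaw": 0},
    {"slide": [0, 0, -10], "dr": [0, 0, 0], "jaw": 0},
    {"slide": [0, 0, -35], "dr": [0, 0, 0], "jaw": 0},
    {"slide": [0, 0, -65], "dr": [0, 0, 0], "jaw": 0},
    {"slide": [-40, 0, -85], "dr": [0, 0, 0], "jaw": 0},
    {"slide": [-80, 0, -100], "dr": [0, 0, 0], "jaw": 0},
    {"slide": [-120, 0, -110], "dr": [0, 0, 0], "jaw": 0},
    {"slide": [-150, 0, -110], "dr": [0, 0, 0], "jaw": 0},
    {"slide": [-150, 0, -110], "dr": [0, 0, 0], "jaw": 0},
    {"slide": [-150, 0, -110], "dr": [0, 0, 0], "jaw": 0},
  ],
)

```text
t: 30.15
tool_pos: [0.4026, 0.0341, 0.4526]
orientation: [-3.123, 0.343, -0.004]
force: [0.2, -0.2, 0.3]
opening: 0.093
gripper_force: 0.0
```

```bash
python3 - <<'E'
from h import *
from plant import *
go()
D=[]
for i in range(6):
    im,d=read_camera('top');D.append(d)
np.savez('top6.npz',im=im,d=np.mean(D,0),**camera_params('top'))
z=load('top6.npz');P=cloud(z)
for c in((.559,.1665),(.549,.001),(.5566,-.1785),(.757,-.1885)):
    k=(P[...,2]>.172)&(P[...,2]<.195)&(im.max(-1)<75)&(np.hypot(P[...,0]-c[0],P[...,1]-c[1])<.017);p=P[k]
    print(len(p),np.median(p,0),p[:,2].mean(),p[:,2].std(),cv2.minAreaRect(1000*P[(P[...,2]>.17)&(im.max(-1)<75)&(np.hypot(P[...,0]-c[0],P[...,1]-c[1])<.03)][:,:2].astype(np.float32))[0]) if len(p) else print('occl')
im2,d=read_camera('scene')
cv2.imwrite('pics/fin.png',np.hstack([cv2.resize(im,(400,300)),cv2.resize(im2,(400,300))])[:,:,::-1])
E
```

```text
t 30.15 gp [0.403  0.0341 0.2856] yaw -102.5 F [ 0.2 -0.2  0.3] Tz [0.02 0.15 0.04] open 0.093 gf 0.0 q [-0.04 -0.44  1.91 -0.    1.66  1.75]
200 [0.55889134 0.16694218 0.17913043] 0.17909605298286468 0.0007476830637784727 (559.2117919921875, 164.38595581054688)
197 [0.54912525 0.00096375 0.17896545] 0.1789896397298323 0.0007270462784523466 (547.1624755859375, 0.37656593322753906)
199 [ 0.55610426 -0.17853733  0.17892905] 0.1789206459095292 0.0006803674857318549 (556.4273681640625, -178.2598419189453)
178 [ 0.75667829 -0.18781359  0.17883081] 0.17890151566707727 0.0006907136434087151 (757.4804077148438, -189.207763671875)
```

View pics/fin.png

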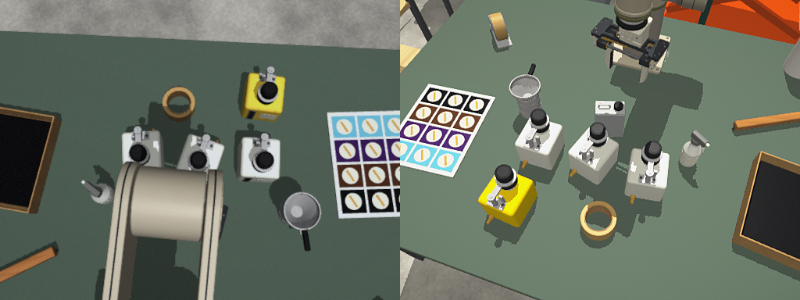

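The combined picture shows the funnel upright in the can at (300,210) left and (525,95) right. All three white tanks have their caps on, with knob tops at 179.0 ± 0.1 mm, the home height. The spray bottle, tin and tape roll are where they were.

```bash
python3 -c "
from plant import *
print(close_job())"
```

```text
the job is handed in; nothing more can be done
None
```

The job is handed in at about 30 s: the funnel stands upright in the drip can, tank_a's cap is swung back and screwed home, the middle tank's backed-off cap is screwed home, the third cap was already home, and the spray bottle, tin and tape roll were not touched.

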